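Clamp the hinge block, fetch the hidden hinge pin and hold it over the bore

TASK

Drop the steel hinge block into the pocket of the clamping jig, fully home, and swing the jig's latch shut over it. Then fold the grey flap of the spares box right back, draw out the hinge pin hidden under it, and hold the pin upright, shaft down, lined up over the hole of the clamped block with its tip about 25 mm above the hole, so that I can oil it: finish while still holding it there, still, touching neither block nor jig. Leave the spirit level, the hex keys and the saucer where they are.

Things in the scene. Friction and masses are not known exactly. Their poses are not given: they have to be found in the camera images.
- jig: Aluminium clamping jig, fixed to the bench: a plate 32 mm high with a pocket in its top and a steel swing latch. Origin on the bench under the pocket's centre, z up. Plate: x -70 to +40, y -50 to +50 mm. Pocket: 54 (x) by 34 mm (y), 22 mm deep, edges chamfered 3 mm. Yaw within 0.3 rad of the world's x axis; stands to the left or to the right.
- seat (a point): Centre of the pocket's floor, 10 mm above the bench (axes as the jig).
- latch_pivot (a point): Axis of the latch (vertical), at x -50, y +42 mm of the jig, 60.5 mm above the bench (underside of the latch bar). A hub stands there up to 73 mm above the bench.
- latch_post (a point): Top centre of the black upright handle post at the free end of the latch: diameter 12 mm, 36 mm tall, from the bar's top at 66.5 mm to 102.5 mm above the bench, 80 mm from the pivot axis.
- latch (a joint): Latch angle (rad): 0 = shut at its stop, 1.6 = wide open; growing = clockwise from above. A steel bar 14 mm wide, 6 thick. Shut, it runs from the pivot along the jig's -y and its tongue covers the -x end of a seated block by 11 mm, 2.5 mm above it; open, it points to -x, clear of the pocket. Starts at 1.1 to 1.5, stays where left, needs about 1 N at the post. Shut: below 0.15.
- hinge_block: Dark steel hinge block, 50 (x) x 30 (y) x 48 mm tall, 0.22 kg or so, standing loose on the bench between jig and box. Origin at the centre of its underside, z up. Either way round fits the pocket (50 mm along the pocket's 54 mm). Seated, its top is 58 mm above the bench, 26 mm proud of the jig.
- bore (a point): Centre of the mouth of the block's vertical hole, in its top face: diameter 16 mm, 30 mm deep.
- spares_box: Low plywood base of the spares box, fixed to the bench, 100 (x) x 92 (y) x 40 mm high, on the other side from the jig. Origin on the bench under its centre, z up. A hole of 14 mm diameter, 34 mm deep, stands in the middle of its top. Its yaw lies within 0.3 rad of the world's x axis.
- flap_hinge (a point): Middle of the flap's horizontal hinge axis (along the box's y), at x +45 mm of the box (far from the robot), 40 mm above the bench.
- flap_bar (a point): Middle of the flap's handle: a round steel bar of 10 mm diameter along the box's y, 58 mm free between its two end brackets. Shut, it lies 101 mm from the hinge axis towards the box's -x and 66 mm above the axis (106 mm above the bench), 24 mm above and 14 mm in front of the flap's top front edge, so that it can be pinched from above.
- flap (a joint): Flap angle (rad): 0 = shut (as it starts), 2.1 = folded right back (stop); the bar goes up and away from the robot. A grey sheet hood with top, front, back and sides, 87 x 84 x 42 mm high, 0.13 kg, hiding the pin. Let go below about 0.7 it falls shut, beyond about 1.3 it falls open to its stop. Folded back: above 1.5.
- pin: Steel hinge pin, 66 mm long, about 0.1 kg, standing shaft down in the box's hole under the flap. Origin at the centre of the shaft's lower end (the tip), z along the pin towards the head. Shaft: diameter 12 mm, 36 mm long, 34 of it in the hole; above it a round head of diameter 20 mm, 30 mm tall, at first 42 to 72 mm above the bench.
- pin_head (a point): Centre of the pin's head, 51 mm above the tip.
- spirit_level: Bystander: orange spirit level 22 x 200 x 42 mm, beyond the work. Origin at the centre of its underside.
- hex_keys: Bystander: grey holder 30 x 90 x 28 mm with five upright hex keys up to 90 mm high, far to the robot's right. Origin at the centre of its underside.
- saucer: Bystander: white ceramic saucer, 124 mm across, 18 mm high, far to the robot's left. Origin at the centre of its underside.
Things that resemble listed ones, but are neither listed nor needed, are in the scene too. Leave any brown or purple look-alike of the hinge_block alone.

How it is judged:
By the outcome, as a careful person would: the job done as asked, in the order asked, and still so for the second after the job is handed in, while the arm keeps its last pose, push and grip.
It also fails if it takes over 72 s, if anything falls off the work surface, if the arm or the gripper's body presses on something with over 40 N, if the wrist force passes 120 N, or if a joint passes its speed limit or range.

ROBOT

A 6-joint arm with a two-finger parallel gripper is mounted at the origin on the work surface. World frame = base frame: x ahead of the robot, y to its left, z up, the work surface at z = 0. Lengths are in m, angles in rad, forces in N, time in s.
With the tool pointing down it reaches from about 0.35 to 0.775 m from the base axis. Payload 5.5 kg.
Tool frame: the origin (TCP) lies on the centre line of the jaws, within the pads' length; the fingertips stand 11 mm ahead of it and the grasp point (between the pads) lies 8 mm behind it (env.tip_reach is the distance from the TCP to the fingertips, in m); z points along the fingers, x is the direction in which the jaws open and shut, and the axes are right-handed (so a half turn about z gives the same grasp; the last joint's range is limited). The gripper opens to 85 mm and grips with 20 to 120 N. Pads are 22 mm wide; open, the fingers measure 114 mm over their backs; the gripper's body (76 mm by 85 mm) begins 54 mm behind the grasp point. The pads swing forward as they close: fully open they stand 13 mm farther back than shut.
Start: joints at [1.11, 0.313, 0.046, 1.304, 0, 1.431], TCP at [0.181, 0.546, 0.242] pointing down, gripper open.
Joint ranges: [-2.76, 2.76], [-0.86, 1.69], [-1.03, 1.26], [-2.2, 2.34], [-1.47, 1.5], [-3.14, 3.14]. Speed limits (rad/s): [2.57, 2.57, 3.14, 3.14, 3.14, 3.14].

INTERFACE

Orientations are given as a unit quaternion [w, x, y, z].
In Python, from workcell import env gives the robot as it stands.
- The arm moves only by the tool carry_out, never from a script. Its argument "moves" is one flat list of numbers, 7 for each row, row after row: the gripper command: -1 is shut, 1 is fully open, values between are in proportion, then the shift along the tool's x, y, z in m, then the turn, a rotation vector about the tool's x, y, z in degrees. A call has exactly 5 rows; each row shifts and turns the pose as measured when the row begins, along the tool's axes as they then stand; what a row does not reach is not made up. A row lasts 1/8 s, in which the tool goes at most 62.5 mm and 10.7 degrees, less where a joint would pass 70% of its speed; a pose out of reach is approached as far as the arm can. A call is refused whole if a number of a shift passes 0.0625 or a number of a turn 10.7, either way. A call with a gripper value outside its range is refused whole. The fingers move at their own pace and stop on an object; "squeeze" is the grip in N (left out, the last holds). Time passes only in rows, so rows that do not move let the fingers close, or fill a call up. It gives the time, the measured TCP pose, the force and the opening at its end, in the units of the state.
- env.get_state(): the state, without advancing time (a new reading comes with each control period).
- env.read_camera(name): name is "scene" or "top" or "wrist"; returns the picture (480x640x3 uint8, red, green, blue); there is no depth.
- env.calibration(name): a dict with "camera_matrix" (3x3 intrinsics, pixels), "rvec" (rotation vector, rad) and "tvec" (3), from world to camera coordinates, as OpenCV has them; the wrist camera has in their place "hand_eye" (4x4, takes a point from camera to tool coordinates, whose origin is the TCP and whose axes are the tool frame's). Camera axes: x right, y down, z forward; pixel columns grow to the right and rows downward; lengths in m; the calibration is good to about 2 mm. The wrist camera is an equidistant fisheye: a pixel r from the principal point sees the ray r / f radians off the axis. A picture is of the moment at which its call begins: read the wrist's pose just before it. calibration takes no time and is no camera call.
- env.hand_in(): hands the job in, once; it reports no verdict.
The state is a dict: "clock": time; "joint_pos": joint angles; "qvel": joint speeds; "tau": joint torques, N m; "tcp_pos": TCP position; "orientation": TCP orientation; "wrist_force": force on the tool from outside, world axes, zero at the start; "ft_torque": the same for the moment, N m; "finger_gap": finger opening in m.
Only numpy, scipy, OpenCV 4.12 (cv2) and the standard library are available. Lean on these libraries where they do the work, as an engineer would, in place of code of your own. Each camera call takes 0.05 s, during which the arm holds its last target. There are 200 camera calls.

## Working session

There is one attempt and no reset: what is moved stays moved. The work goes in short steps, Python scripts to look and compute and a tool call to move; the robot and the scene stay as the last step left them, time stands still between calls to the robot, and variables do not carry over. Pictures are saved under pics/ and viewed, about 8 in all and at most 12, crops included, and the job is handed in when it is done.

Besides the shell and the picture viewer there is one more tool, called after "Request:" as a command line: name --argument value ..., lists and objects as JSON in quotes. carry_out: Moves the arm, as the interface text tells. Its arguments: {"type":"object","properties":{"moves":{"type":"array"},"squeeze":{"type":"number"}},"required":["moves"]}

```bash
ls; mkdir -p pics; python3 - <<'E'
from workcell import env
import cv2
s=env.get_state()
for k in ("clock","tcp_pos","orientation","finger_gap"): print(k,s[k])
print(env.tip_reach)
for n in ("scene","top"):
    cv2.imwrite(f"pics/{n}0.png",env.read_camera(n)[:,:,::-1])
    print(n,env.calibration(n))
print(env.calibration("wrist"))
E
```

```text
pics
clock 0.0
tcp_pos [0.18111484 0.54520756 0.24137582]
orientation [ 4.49379478e-04  8.10972461e-01  5.85083573e-01 -8.24039657e-04]
finger_gap 0.08544143101902674
0.011
scene {'camera_matrix': array([[548.07216159,   0.        , 317.40345778],
       [  0.        , 548.07216159, 243.91774565],
       [  0.        ,   0.        ,   1.        ]]), 'rvec': array([ 2.15650048,  0.71944188, -0.3233503 ]), 'tvec': array([-0.4752876 , -0.16077868,  1.66389614])}
top {'camera_matrix': array([[525.30867351,   0.        , 317.04951328],
       [  0.        , 525.30867351, 240.99848117],
       [  0.        ,   0.        ,   1.        ]]), 'rvec': array([ 2.09322393, -2.15546508,  0.16580982]), 'tvec': array([0.02566613, 0.60030411, 1.35839093])}
{'camera_matrix': array([[371.64829954,   0.        , 316.16053327],
       [  0.        , 371.64829954, 241.96888155],
       [  0.        ,   0.        ,   1.        ]]), 'hand_eye': array([[ 9.99999435e-01,  2.59142145e-04, -1.03052860e-03,
        -2.26851450e-04],
       [ 9.17320741e-05,  9.45133998e-01,  3.26682901e-01,
        -8.48103916e-02],
       [ 1.05864493e-03, -3.26682811e-01,  9.45133441e-01,
        -1.32134063e-01],
       [ 0.00000000e+00,  0.00000000e+00,  0.00000000e+00,
         1.00000000e+00]])}
```

View pics/top0.png

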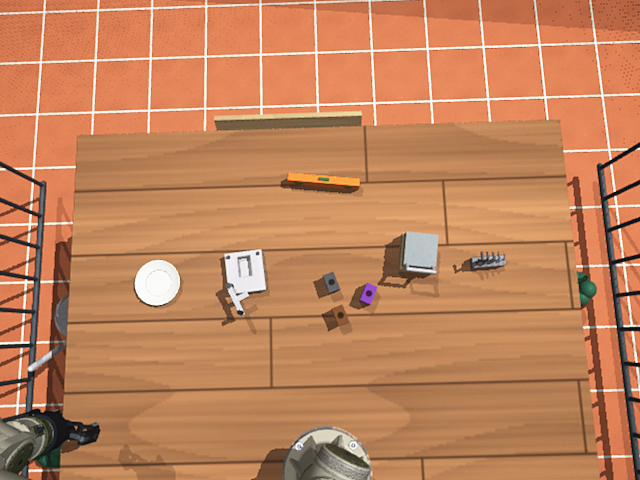

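View pics/scene0.png

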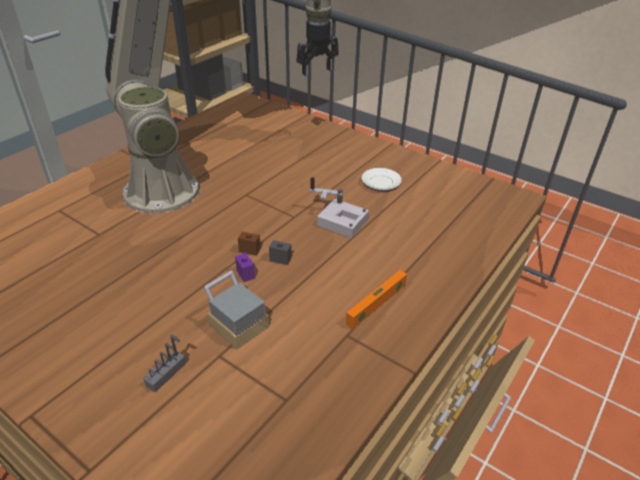

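Top view: the jig is at (245,272) with its latch post near (238,308). The candidates for the block are dark grey (330,284), brown (340,317) and purple (369,294); I choose the dark grey one. The box and grey flap are at (419,254) with the bar at about (421,271). The spirit level is at (322,182), the hex keys at (489,262) and the saucer at (157,282).

```bash
cat > h.py <<'E'
import numpy as np, cv2
from scipy.spatial.transform import Rotation as R
from workcell import env
def tool():
    s=env.get_state(); q=np.array(s["orientation"])
    return np.array(s["tcp_pos"]),R.from_quat(q[[1,2,3,0]])
def grab(n,f=None):
    T=tool(); im=env.read_camera(n)[:,:,::-1].copy()
    if f: cv2.imwrite(f,im)
    return im,T
def camray(n,px,T=None):
    c=env.calibration(n);K=c["camera_matrix"];px=np.atleast_2d(np.asarray(px,float))
    u=(px-K[:2,2])/K[0,0]
    if n=="wrist":
        r=np.linalg.norm(u,axis=1,keepdims=True);d=np.hstack([u*np.sinc(r/np.pi),np.cos(r)])
        H=c["hand_eye"];p,Q=T
        return p+Q.apply(H[:3,3]),Q.apply(d@H[:3,:3].T)
    d=np.hstack([u,np.ones((len(u),1))]);M=cv2.Rodrigues(c["rvec"])[0]
    return -M.T@c["tvec"],d@M
def plane(n,px,z,T=None):
    o,d=camray(n,px,T); return o+d*((z-o[2])/d[:,2:])
def proj(n,P,T=None):
    c=env.calibration(n);P=np.atleast_2d(np.asarray(P,float))
    if n!="wrist": return cv2.projectPoints(P,c["rvec"],c["tvec"],c["camera_matrix"],None)[0][:,0]
    H=c["hand_eye"];p,Q=T
    v=(Q.inv().apply(P-p)-H[:3,3])@H[:3,:3];K=c["camera_matrix"]
    r=np.linalg.norm(v[:,:2],axis=1,keepdims=True)
    return v[:,:2]/r*np.arctan2(r,v[:,2:])*K[0,0]+K[:2,2]
def to_tool(P,yaw=None,T=None):
    "shift in tool axes to bring TCP to P, and turn about tool z (deg) so jaw axis points at world yaw (mod pi)"
    p,Q=T or tool(); s=Q.inv().apply(np.asarray(P)-p)*1000
    x=Q.apply([1,0,0]); a=np.arctan2(x[1],x[0]); out=[s.round(1)]
    if yaw is not None:
        dz=(yaw-a+np.pi/2)%np.pi-np.pi/2
        out.append(round(-np.degrees(dz),1))
    return out,np.degrees(a).round(1)
E
python3 - <<'E'
from h import *
im=cv2.imread("pics/top0.png")
def lab(m,box):
    x0,y0,x1,y1=box;k=np.zeros(m.shape,np.uint8);k[y0:y1,x0:x1]=m[y0:y1,x0:x1]*255
    c=max(cv2.findContours(k,0,2)[0],key=cv2.contourArea);return cv2.minAreaRect(c),c
i=im.astype(int);mx=i.max(2);mn=i.min(2)
(r,c)=lab((mx<95)&(mx-mn<20),(315,268,345,302));print("block",r);b=cv2.boxPoints(r);print(plane("top",b,.048)[:,:2].round(3),plane("top",r[0],.048).round(3))
(r,c)=lab((mn>120)&(mx-mn<45),(210,240,275,295));print("jig",r);b=cv2.boxPoints(r);print(plane("top",b,.032)[:,:2].round(3))
(r,c)=lab((mx-mn<40)&(mn>90),(390,225,450,266));print("flap",r);b=cv2.boxPoints(r);print(plane("top",b,.082)[:,:2].round(3),plane("top",r[0],.082))
cr=np.hstack([cv2.resize(im[235:325,205:355],None,fx=5,fy=5,interpolation=2)]);cv2.imwrite("pics/a1.png",cr)
E
```

```text
block ((331.0, 282.0), (6.0, 6.0), 90.0)
[[ 0.498 -0.018]
 [ 0.498 -0.034]
 [ 0.482 -0.034]
 [ 0.482 -0.018]] [[ 0.49  -0.026  0.048]]
jig ((244.59756469726562, 272.3780517578125), (43.73088836669922, 38.65104293823242), 83.6598129272461)
[[0.58  0.265]
 [0.588 0.16 ]
 [0.47  0.148]
 [0.461 0.252]]
flap ((420.55584716796875, 249.2735137939453), (33.20958709716797, 33.59306716918945), 4.398705005645752)
[[ 0.526 -0.213]
 [ 0.614 -0.225]
 [ 0.605 -0.311]
 [ 0.517 -0.298]] [[ 0.56530749 -0.26173661  0.082     ]]
```

View pics/a1.png

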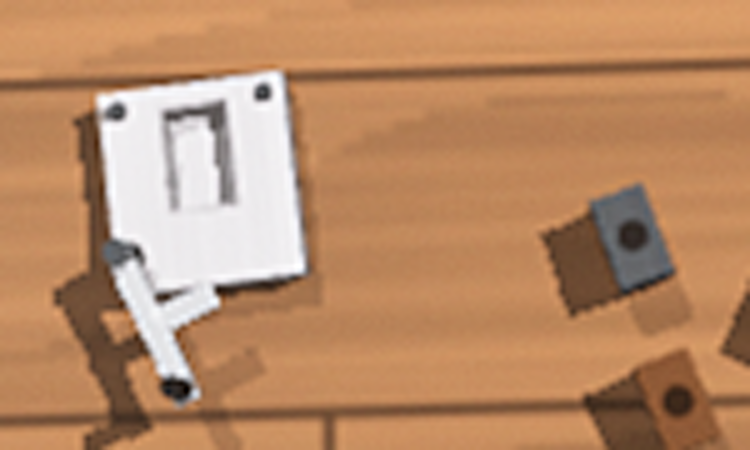

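The crop confirms the dark steel block, with its bore at crop (633,236), full picture about (331.6,282). The latch pivot is at crop (122,250), its post at (177,388), and the pocket centre at (200,157). I am heading to the block.

Request:
carry_out --moves '[1, -0.04, 0.0435, 0, 0, 0, 0, 1, -0.04, 0.0435, 0, 0, 0, 0, 1, -0.04, 0.0435, 0, 0, 0, 0, 1, -0.04, 0.0435, 0, 0, 0, 0, 1, -0.04, 0.0435, 0, 0, 0, 0]'

```text
clock: 0.72
tcp_pos: [0.3264, 0.283, 0.2388]
orientation: [0.001, 0.808, 0.589, -0.002]
wrist_force: [1.2, 0.1, 0.6]
finger_gap: 0.0851
```

Request:
carry_out --moves '[1, -0.04, 0.0435, 0, 0, 0, 0, 1, -0.04, 0.0435, 0, 0, 0, 0, 1, -0.04, 0.0435, 0, 0, 0, 0, 1, -0.04, 0.0435, 0, 0, 0, 0, 1, 0, 0, 0, 0, 0, -10]'

```text
clock: 1.35
tcp_pos: [0.4466, 0.0664, 0.2383]
orientation: [0.001, 0.754, 0.656, -0.002]
wrist_force: [-0.1, 1.0, -0.1]
finger_gap: 0.0855
```

Request:
carry_out --moves '[1, 0, 0, 0, 0, 0, -10, 1, 0, 0, 0, 0, 0, -10, 1, 0, 0, 0, 0, 0, -10, 1, 0, 0, 0, 0, 0, 0, 1, 0, 0, 0, 0, 0, 0]'

```text
clock: 1.98
tcp_pos: [0.4457, 0.0643, 0.2363]
orientation: [-0.002, 0.555, 0.832, -0.003]
wrist_force: [-1.3, 0.3, 1.0]
finger_gap: 0.0854
```

```bash
python3 - <<'E'
from h import *
piv=plane("top",(122/5+205,250/5+235),.073);post=plane("top",(177/5+205,388/5+235),.1025)
bl=plane("top",(633/5+205,236/5+235),.048);po=plane("top",(245,266.4),.032)
print("piv",piv,"post",post,"d",np.linalg.norm((piv-post)[0,:2]),"blk",bl,"pocket",po)
print(to_tool([bl[0,0],bl[0,1],.2],np.radians(110.8)),tool()[0])
E
```

```text
piv [[0.4875246  0.24003578 0.073     ]] post [[0.41396788 0.20662831 0.1025    ]] d 0.08078769135836333 blk [[ 0.48931443 -0.02741191  0.048     ]] pocket [[0.54049888 0.20524228 0.032     ]]
([array([-101.4,    5.4,   36.3]), np.float64(1.7)], np.float64(112.5)) [0.44567024 0.06432069 0.23628758]
```

Request:
carry_out --moves '[1, -0.05, 0.003, 0.018, 0, 0, 1.7, 1, -0.05, 0.003, 0.018, 0, 0, 0, 1, 0, 0, 0, 0, 0, 0, 1, 0, 0, 0, 0, 0, 0, 1, 0, 0, 0, 0, 0, 0]'

```text
clock: 2.6
tcp_pos: [0.4888, -0.0267, 0.2002]
orientation: [-0.001, 0.57, 0.821, -0.002]
wrist_force: [-0.7, -0.0, -0.6]
finger_gap: 0.0852
```

```bash
python3 - <<'E'
from h import *
im,T=grab("wrist","pics/w1.png")
print(T[0],proj("wrist",[[.4893,-.0274,.048]],T))
E
```

```text
[ 0.48880141 -0.02666152  0.20016275] [[315.30271572 227.58894986]]
```

View pics/w1.png

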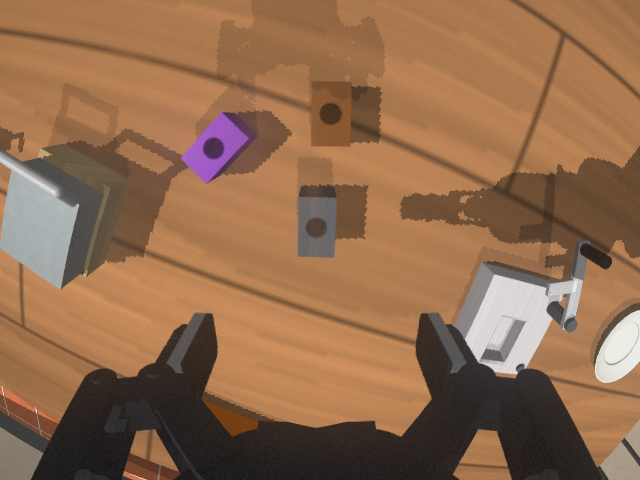

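The wrist view shows the dark block with its top at (299-336, 195-257) and bore at (316,227), which agrees with the prediction. Brown (331,114) and purple (218,148) are beside it and clear. The jig is at (508,315) and the flap bar at the left.

```bash
python3 - <<'E'
from h import *
im=cv2.imread("pics/w1.png").astype(int);p,Q=tool()
T=(p,Q)
# bore centroid and top face
k=np.zeros((480,640),np.uint8);sub=im[200:250,302:332].max(2);k[200:250,302:332]=(sub<70)*255
M=cv2.moments(k,True);b=(M["m10"]/M["m00"],M["m01"]/M["m00"]);print("bore px",b,plane("wrist",b,.048,T))
m=((im[:,:,0]-im[:,:,2]>0)&(im.max(2)<140)).astype(np.uint8)*255
q=np.zeros_like(m);q[180:265,290:345]=m[180:265,290:345]
c=max(cv2.findContours(q,0,2)[0],key=cv2.contourArea);r=cv2.minAreaRect(c);print(r)
P=plane("wrist",cv2.boxPoints(r),.048,T)[:,:2];print(P.round(4),P.mean(0),[np.linalg.norm(P[i]-P[i-1]) for i in (1,2)],[np.degrees(np.arctan2(*(P[i]-P[i-1])[::-1])) for i in (1,2)])
print(to_tool([*plane("wrist",b,.048,T)[0,:2],.037],T=T))
# jig in wrist: plate
m=((im.min(2)>150)).astype(np.uint8)*255;q=np.zeros_like(m);q[250:390,440:562]=m[250:390,440:562]
E
```

```text
Traceback (most recent call last):
ZeroDivisionError: float division by zero
```

```bash
python3 - <<'E'
from h import *
im=cv2.imread("pics/w1.png").astype(int);T=tool()
print(im[227,290:345:3].tolist());print(im[180:265:5,309].tolist())
g=im.max(2)[200:252,303:331];th=(g.min()+np.median(g))/2;ys,xs=np.where(g<th);b=(xs.mean()+303,ys.mean()+200);print(b,len(xs),th)
P=plane("wrist",b,.048,T);print(P)
m=((im[:,:,0]-im[:,:,2]>-12)).astype(np.uint8)*255
q=np.zeros_like(m);q[180:265,290:338]=m[180:265,290:338]
c=max(cv2.findContours(q,0,2)[0],key=cv2.contourArea);r=cv2.minAreaRect(c);print(r)
W=plane("wrist",cv2.boxPoints(r),.048,T)[:,:2];print(W.round(4),[np.linalg.norm(W[i]-W[i-1]) for i in (1,2)],[np.degrees(np.arctan2(*(W[i]-W[i-1])[::-1])) for i in (1,2)])
print(to_tool([*P[0,:2],.037],T=T))
E
```

```text
[[83, 127, 180], [81, 126, 178], [87, 129, 182], [105, 105, 105], [102, 104, 104], [89, 90, 94], [52, 60, 74], [57, 65, 81], [53, 63, 82], [57, 66, 84], [55, 66, 79], [60, 65, 77], [80, 82, 88], [104, 102, 103], [106, 104, 103], [91, 98, 107], [56, 79, 111], [56, 82, 113], [51, 76, 111]]
[[77, 113, 162], [74, 114, 161], [55, 67, 89], [58, 72, 90], [104, 104, 115], [100, 102, 109], [101, 105, 111], [104, 104, 110], [74, 79, 91], [54, 65, 78], [56, 63, 77], [80, 84, 91], [104, 103, 106], [107, 106, 108], [104, 106, 111], [102, 103, 107], [83, 126, 180]]
(np.float64(315.83720930232556), np.float64(227.2059800664452)) 301 88.0
[[ 0.48892028 -0.02700439  0.048     ]]
((316.5348205566406, 226.14190673828125), (36.552093505859375, 59.21131134033203), 1.4688007831573486)
[[ 0.5167 -0.0327]
 [ 0.4697 -0.0482]
 [ 0.4604 -0.0212]
 [ 0.5069 -0.0043]] [np.float64(0.04941583730728889), np.float64(0.02856658859489044)] [np.float64(-161.73583406161217), np.float64(109.00490378888867)]
([array([ -0.3,   0.8, 163.3])], np.float64(110.5))
```

Request:
carry_out --moves '[1, 0, 0.001, 0.04, 0, 0, 1.3, 1, 0, 0, 0.04, 0, 0, 0, 1, 0, 0, 0.04, 0, 0, 0, 1, 0, 0, 0.035, 0, 0, 0, 1, 0, 0, 0, 0, 0, 0]'

```text
clock: 3.28
tcp_pos: [0.4912, -0.0225, 0.0456]
orientation: [0.003, 0.577, 0.817, -0.001]
wrist_force: [-0.4, -0.9, -0.2]
finger_gap: 0.0854
```

```bash
python3 - <<'E'
from h import *
print(to_tool([.4889,-.0270,.037],np.radians(109)))
E
```

```text
([array([-3.4, -3.7,  8.6]), np.float64(0.5)], np.float64(109.5))
```

Request:
carry_out --moves '[1, -0.0035, -0.0035, 0.008, 0, 0, 0.5, 1, 0, 0, 0, 0, 0, 0, -1, 0, 0, 0, 0, 0, 0, -1, 0, 0, 0, 0, 0, 0, -1, 0, 0, 0, 0, 0, 0]' --squeeze 50

```text
clock: 3.9
tcp_pos: [0.4928, -0.0273, 0.0425]
orientation: [0.006, 0.581, 0.814, 0.001]
wrist_force: [-1.3, 2.7, 2.8]
finger_gap: 0.0324
```

Request:
carry_out --moves '[-1, 0, 0, 0, 0, 0, 0, -1, 0, 0, 0, 0, 0, 0, -1, 0, 0, 0, 0, 0, 0, -1, 0, 0, 0, 0, 0, 0, -1, 0, 0, 0, 0, 0, 0]'

```text
clock: 4.53
tcp_pos: [0.4928, -0.0272, 0.0427]
orientation: [0.006, 0.581, 0.814, 0.001]
wrist_force: [-0.7, 0.7, 0.9]
finger_gap: 0.0289
```

Request:
carry_out --moves '[0.2, 0, 0, 0, 0, 0, 0, 0.2, 0, 0, 0, 0, 0, 0, 0.2, 0, -0.004, 0.006, 0, 0, 0, 0.2, 0, 0, 0, 0, 0, 0, 0.2, 0, 0, 0, 0, 0, 0]'

```text
clock: 5.15
tcp_pos: [0.4886, -0.0288, 0.0359]
orientation: [0.006, 0.581, 0.814, 0.001]
wrist_force: [-0.4, 0.6, -0.2]
finger_gap: 0.0509
```

```bash
python3 - <<'E'
from h import *
print(to_tool([.4889,-.0270,.037],np.radians(109)),tool()[0]); T=tool();print(T[1].as_matrix().round(3)[:,2])
E
```

```text
([array([ 1.6,  0.9, -1.1]), np.float64(-0.0)], np.float64(109.0)) [ 0.48859197 -0.02884584  0.03587803]
[ 0.012 -0.006 -1.   ]
```

Request:
carry_out --moves '[-1, 0.0015, 0, 0, 0, 0, 0, -1, 0, 0, 0, 0, 0, 0, -1, 0, 0, 0, 0, 0, 0, -1, 0, 0, 0, 0, 0, 0, -1, 0, 0, 0, 0, 0, 0]'

```text
clock: 5.78
tcp_pos: [0.4882, -0.0272, 0.0361]
orientation: [0.006, 0.581, 0.814, 0.001]
wrist_force: [0.1, 0.3, 0.6]
finger_gap: 0.0294
```

Request:
carry_out --moves '[-1, 0, 0, -0.03, 0, 0, 0, -1, 0, 0, -0.04, 0, 0, 0, -1, 0, 0, -0.04, 0, 0, 0, -1, 0, 0, -0.02, 0, 0, 0, -1, 0, 0, 0, 0, 0, 0]'

```text
clock: 6.4
tcp_pos: [0.4842, -0.0261, 0.1668]
orientation: [0.003, 0.581, 0.814, -0.0]
wrist_force: [-0.2, -0.2, -2.6]
finger_gap: 0.0291
```

```bash
cat >> h.py <<'E'
def go(P,yaw):
    "shift (mm, tool axes) to P and rotvec (deg, tool axes) to tool-down with jaw at yaw deg (mod 180)"
    p,Q=tool(); a=to_tool(P)[1]; y=np.radians(a+((yaw-a+90)%180-90))
    t=R.from_matrix(np.array([[np.cos(y),np.sin(y),0],[np.sin(y),-np.cos(y),0],[0,0,-1]]).T)
    print("tcp",p.round(4),"yaw",a,"shift",Q.inv().apply(np.asarray(P)-p).round(4)*1000,"turn",(Q.inv()*t).as_rotvec(degrees=True).round(1),"j6",env.get_state()["joint_pos"][5].round(2))
E
python3 - <<'E'
from h import *
print(env.get_state()["finger_gap"])
# pocket above, keep grip; look pose
go([.5405,.2052,.16],96)
E
```

```text
0.029054239571701623
tcp [ 0.4842 -0.0261  0.1668] yaw 109.0 shift [200.4 128.5   6.1] turn [ 0.2  0.3 13. ] j6 -0.55
```

Request:
carry_out --moves '[-1, 0.0356, 0.046, -0.01, 0, 0, 0, -1, 0.0356, 0.046, -0.01, 0, 0, 0, -1, 0.0356, 0.046, -0.01, 0, 0, 0, -1, 0, 0, 0, 0, 0, 10, -1, 0, 0, 0, 0, 0, 3]'

```text
clock: 7.02
tcp_pos: [0.5798, 0.1235, 0.1873]
orientation: [-0.001, 0.673, 0.74, -0.004]
wrist_force: [-0.5, 0.3, -2.8]
finger_gap: 0.029
```

Request:
carry_out --moves '[-1, 0, 0, 0, 0, 0, 0, -1, 0, 0, 0, 0, 0, 0, -1, 0, 0, 0, 0, 0, 0, -1, 0, 0, 0, 0, 0, 0, -1, 0, 0, 0, 0, 0, 0]'

```text
clock: 7.65
tcp_pos: [0.5779, 0.1228, 0.1833]
orientation: [-0.003, 0.672, 0.74, -0.007]
wrist_force: [-0.2, -0.9, -1.9]
finger_gap: 0.029
```

```bash
python3 - <<'E'
from h import *
im,T=grab("wrist","pics/w2.png");print(T[0],np.degrees(T[1].as_rotvec()))
print(proj("wrist",[[.5405,.2052,.032],[.4875,.24,.073],[.414,.2066,.1025]],T).round(0))
E
```

```text
[0.57792422 0.12275138 0.1832977 ] [-120.81531417 -133.00934621    1.17096319]
[[425. 194.]
 [497. 139.]
 [482.  17.]]
```

View pics/w2.png

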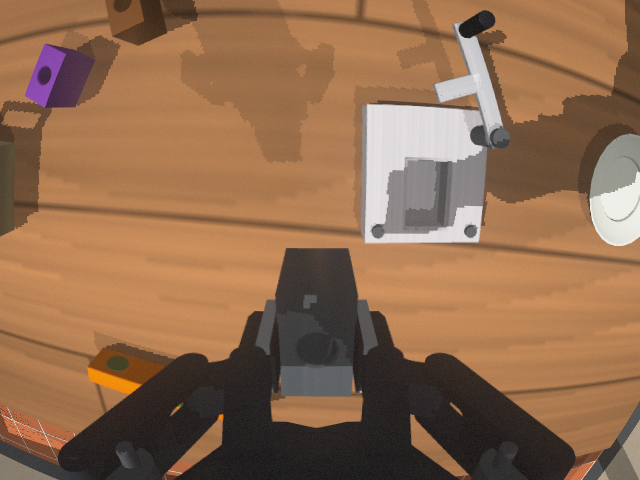

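The view shows the plate with corners at about (366,104), (486,108), (481,243) and (366,243), and the pocket at (428,193). The latch hub is at (495,137), the post at (480,22), and the block is held at (317,320).

```bash
python3 - <<'E'
from h import *
im=cv2.imread("pics/w2.png");T=tool();p,Q=T
pts=[[x,y,z] for z in (.0119,-.0361) for x,y in ((-.015,-.025),(.015,-.025),(.015,.025),(-.015,.025),(0,0))]
# tool z is down: block top at tool z=-.0119
P=p+Q.apply(np.array(pts)*[1,1,-1]);print(proj("wrist",P,T).round(0).tolist())
hsv=cv2.cvtColor(im,cv2.COLOR_BGR2HSV);m=((hsv[:,:,1]<70)).astype(np.uint8)*255
q=np.zeros_like(m);q[98:250,350:492]=m[98:250,350:492]
q=cv2.morphologyEx(q,cv2.MORPH_OPEN,np.ones((5,5)))
c=max(cv2.findContours(q,0,2)[0],key=cv2.contourArea)
print(cv2.approxPolyDP(c,4,True)[:,0].tolist())
cv2.imwrite("pics/w2c.png",np.hstack([cv2.resize(im[90:255,345:505],None,fx=3.6,fy=3.6,interpolation=2)]))
E
```

```text
[[275.0, 290.0], [358.0, 290.0], [352.0, 393.0], [282.0, 393.0], [317.0, 347.0], [286.0, 246.0], [348.0, 246.0], [345.0, 333.0], [289.0, 333.0], [317.0, 292.0]]
[[491, 98], [477, 98], [478, 110], [362, 106], [365, 242], [478, 241], [486, 148], [491, 146]]
```

View pics/w2c.png

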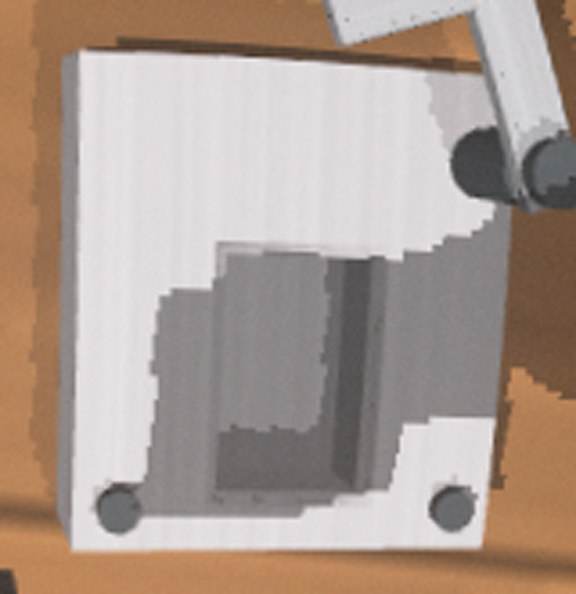

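```bash
python3 - <<'E'
from h import *
T=tool()
f=lambda a:np.array(a)/3.6+[345,90]
C=plane("wrist",f([(78,50),(73,549),(481,548)]),.032,T)[:,:2];print(C.round(4),np.linalg.norm(C[0]-C[1]),np.linalg.norm(C[2]-C[1]))
e=C[1]-C[0];y1=np.arctan2(e[1],e[0]);g=C[2]-C[1];y2=np.arctan2(-g[0],g[1]);print("yaw",np.degrees([y1,y2]))
y=(y1+y2)/2
for y in (y1,y2,y): 
  Rm=np.array([[np.cos(y),-np.sin(y)],[np.sin(y),np.cos(y)]])
  print("origin",(C-np.array([(-.07,-.05),(.04,-.05),(.04,.05)])@Rm.T).round(4).tolist())
B=plane("wrist",f([(217,242),(385,258),(388,495),(213,502)]),.032,T)[:,:2];print("pocket",B.round(4).tolist(),B.mean(0),[np.linalg.norm(B[i]-B[i-1]) for i in range(4)])
H=plane("wrist",f([(557,170)]),.073,T);print("hub",H)
Po=plane("wrist",[(484,18)],.1025,T);print("post",Po)
E
```

```text
[[0.4762 0.1502]
 [0.5855 0.1625]
 [0.5755 0.2619]] 0.10998950953947353 0.09989121976171363
yaw [6.43499174 5.7256661 ]
origin [[0.5401, 0.2077], [0.5401, 0.2077], [0.5414, 0.2077]]
origin [[0.5408, 0.2069], [0.5407, 0.2083], [0.5407, 0.2082]]
origin [[0.5405, 0.2073], [0.5404, 0.208], [0.541, 0.2079]]
pocket [[0.5133, 0.185], [0.5113, 0.224], [0.5652, 0.2348], [0.5713, 0.1929]] [0.54025437 0.20916491] [np.float64(0.05855208719877516), np.float64(0.03906995150936421), np.float64(0.05494656817455238), np.float64(0.042309265370649114)]
hub [[0.48594727 0.24227124 0.073     ]]
post [[0.41405802 0.20813652 0.1025    ]]
```

```bash
python3 - <<'E'
from h import *
go([.5407,.2078,.12],96.1)
E
```

```text
tcp [0.5779 0.1228 0.1833] yaw 95.5 shift [ 88.5 -28.1  63.3] turn [-0.8  0.3 -0.6] j6 -0.02
```

Request:
carry_out --moves '[-1, 0.044, -0.014, 0.01, -0.8, 0.3, -0.6, -1, 0.044, -0.014, 0.02, 0, 0, 0, -1, 0, 0, 0.02, 0, 0, 0, -1, 0, 0, 0.01, 0, 0, 0, -1, 0, 0, 0, 0, 0, 0]'

```text
clock: 8.32
tcp_pos: [0.5422, 0.2093, 0.1236]
orientation: [0.002, 0.669, 0.743, 0.003]
wrist_force: [1.1, 0.2, -2.7]
finger_gap: 0.0288
```

```bash
python3 - <<'E'
from h import *
go([.5407,.2078,.09],96.1)
E
```

```text
tcp [0.5422 0.2093 0.1236] yaw 96.0 shift [-1.3 -1.8 33.6] turn [ 0.3 -0.1 -0.1] j6 0.13
```

Request:
carry_out --moves '[-1, -0.0015, -0.002, 0.03, 0.3, 0, 0, -1, 0, 0, 0.005, 0, 0, 0, -1, 0, 0, 0, 0, 0, 0, -1, 0, 0, 0, 0, 0, 0, -1, 0, 0, 0, 0, 0, 0]'

```text
clock: 8.95
tcp_pos: [0.5453, 0.2068, 0.0935]
orientation: [0.002, 0.67, 0.742, 0.004]
wrist_force: [-0.1, -0.9, -3.2]
finger_gap: 0.0292
```

```bash
python3 - <<'E'
from h import *
go([.5407,.2078,.0461],96.1)
im,T=grab("wrist");cv2.imwrite("pics/w3.png",cv2.resize(im[180:420,200:440],None,fx=2.4,fy=2.4,interpolation=2))
E
```

```text
tcp [0.5453 0.2068 0.0935] yaw 95.8 shift [ 1.4 -5.  47.4] turn [ 0.5 -0.1 -0.3] j6 0.12
```

View pics/w3.png

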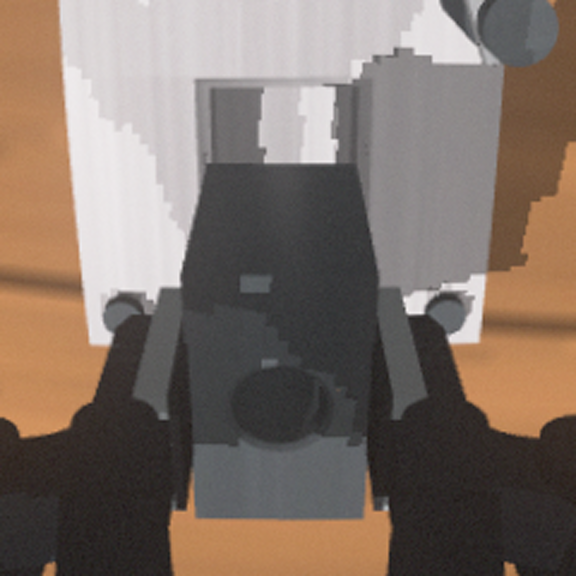

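The crop shows the block centred laterally on the pocket: its edge is at 208-360 and the pocket mouth at 197-372. I correct the tool y offset and lower it.

Request:
carry_out --moves '[-1, 0.0014, -0.005, 0, 0.5, 0, -0.3, -1, 0, 0, 0, 0, 0, 0, -1, 0, -0.001, 0.01, 0, 0, 0, -1, 0, -0.001, 0.008, 0, 0, 0, -1, 0, 0, 0, 0, 0, 0]'

```text
clock: 9.62
tcp_pos: [0.5375, 0.2077, 0.0744]
orientation: [-0.001, 0.668, 0.744, 0.001]
wrist_force: [-0.6, 0.5, -2.4]
finger_gap: 0.0294
```

```bash
python3 - <<'E'
from h import *
go([.5407,.2078,.0461],96.1)
E
```

```text
tcp [0.5375 0.2077 0.0744] yaw 96.2 shift [-0.3  3.2 28.3] turn [ 0.  -0.1  0.1] j6 0.12
```

Request:
carry_out --moves '[-1, 0, 0.003, 0, 0, 0, 0, -1, 0, 0, 0.006, 0, 0, 0, -1, 0, 0, 0.004, 0, 0, 0, -1, 0, 0, 0, 0, 0, 0, -1, 0, 0, 0, 0, 0, 0]'

```text
clock: 10.25
tcp_pos: [0.5409, 0.2081, 0.0635]
orientation: [-0.001, 0.668, 0.744, 0.001]
wrist_force: [0.5, 0.6, -2.6]
finger_gap: 0.0291
```

```bash
python3 - <<'E'
from h import *
go([.5407,.2078,.0461],96.1)
E
```

```text
tcp [0.5409 0.2081 0.0635] yaw 96.2 shift [-0.3 -0.2 17.4] turn [ 0.  -0.1  0.1] j6 0.12
```

Request:
carry_out --moves '[-1, 0, 0, 0.005, 0, 0, 0, -1, 0, 0, 0.005, 0, 0, 0, -1, 0, 0, 0.004, 0, 0, 0, -1, 0, 0, 0, 0, 0, 0, -1, 0, 0, 0, 0, 0, 0]'

```text
clock: 10.88
tcp_pos: [0.5409, 0.2081, 0.0486]
orientation: [-0.001, 0.668, 0.744, 0.001]
wrist_force: [0.4, 0.3, -2.4]
finger_gap: 0.029
```

```bash
python3 - <<'E'
from h import *
go([.5407,.2078,.0461],96.1)
E
```

```text
tcp [0.5409 0.2081 0.0486] yaw 96.2 shift [-0.3 -0.2  2.5] turn [ 0.  -0.1  0.1] j6 0.12
```

Free entry. I press the last 2-3 mm home, then release and rise.

Request:
carry_out --moves '[-1, 0, 0, 0.0025, 0, 0, 0, -1, 0, 0, 0.001, 0, 0, 0, -1, 0, 0, 0, 0, 0, 0, -1, 0, 0, 0, 0, 0, 0, -1, 0, 0, 0, 0, 0, 0]'

```text
clock: 11.5
tcp_pos: [0.5414, 0.2083, 0.0464]
orientation: [-0.0, 0.668, 0.744, 0.002]
wrist_force: [-0.1, 0.2, -1.7]
finger_gap: 0.0291
```

Request:
carry_out --moves '[0.2, 0, 0, 0, 0, 0, 0, 0.2, 0, 0, 0, 0, 0, 0, 0.2, 0, 0, 0, 0, 0, 0, 0.2, 0, 0, 0, 0, 0, 0, 0.2, 0, 0, -0.02, 0, 0, 0]'

```text
clock: 12.12
tcp_pos: [0.541, 0.2081, 0.0658]
orientation: [-0.001, 0.668, 0.744, 0.001]
wrist_force: [0.6, 0.3, 0.3]
finger_gap: 0.0511
```

Request:
carry_out --moves '[0.2, 0, 0, -0.04, 0, 0, 0, 0.2, 0, 0, -0.04, 0, 0, 0, 0.2, 0, 0, -0.03, 0, 0, 0, 0.2, 0, 0, 0, 0, 0, 0, 0.2, 0, 0, 0, 0, 0, 0]'

```text
clock: 12.75
tcp_pos: [0.541, 0.2079, 0.1795]
orientation: [-0.0, 0.668, 0.744, 0.001]
wrist_force: [-0.2, 0.6, 0.1]
finger_gap: 0.0514
```

```bash
python3 - <<'E'
from h import *
im,T=grab("wrist");print(T[0]);cv2.imwrite("pics/w4.png",im)
O=np.array([.5407,.2078]);y=np.radians(6.1);Rm=np.array([[np.cos(y),-np.sin(y)],[np.sin(y),np.cos(y)]])
c=O+np.array([(-.025,-.015),(-.025,.015),(.025,.015),(.025,-.015),(0,0)])@Rm.T
for z in (.058,.068): print(proj("wrist",np.c_[c,np.full(5,z)],T).round(0).tolist())
pv=O+Rm@[-.05,.042];print("pivot",pv);th=1.236
print("post pred px",proj("wrist",[[.414,.2072,.1025]],T))
go([*O,.17],96.1)
E
```

```text
[0.54104002 0.20787316 0.17948249]
[[295.0, 204.0], [338.0, 204.0], [336.0, 270.0], [296.0, 270.0], [316.0, 238.0]]
[[294.0, 207.0], [338.0, 207.0], [337.0, 275.0], [295.0, 275.0], [316.0, 242.0]]
pivot [0.48652001 0.24424899]
post pred px [[339.99860316  45.5745499 ]]
tcp [0.5411 0.2079 0.1795] yaw 96.2 shift [-0.1 -0.5  9.5] turn [ 0.1 -0.1  0.1] j6 0.12
```

View pics/w4.png

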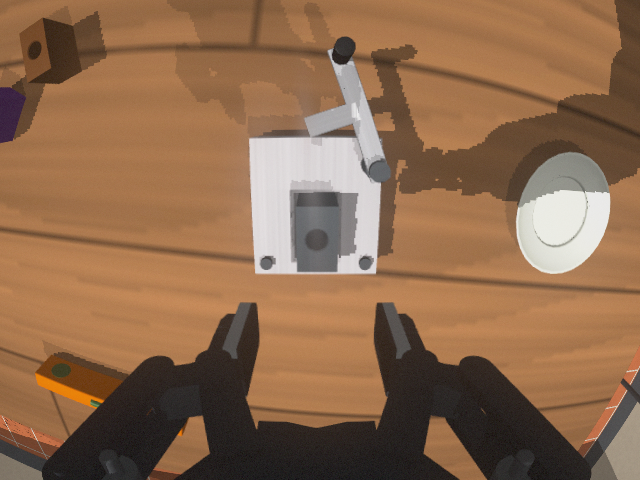

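The block sits in the pocket with its bore at (317,239); a seated bore was predicted at (316,238), so it is home. The post top is at (345,46). I turn the jaws to a yaw of about 150° for the latch.

Request:
carry_out --moves '[0, 0, -0.02, 0, 0, 0, -10.6, 0, 0, -0.02, 0, 0, 0, -10.6, 0, 0, -0.02, 0, 0, 0, -10.6, 0, 0, -0.02, 0, 0, 0, -10.6, 0, 0, 0, 0, 0, 0, -10.6]'

```text
clock: 13.42
tcp_pos: [0.4624, 0.1763, 0.1714]
orientation: [-0.005, 0.258, 0.966, -0.002]
wrist_force: [0.5, 0.1, 0.6]
finger_gap: 0.0427
```

```bash
python3 - <<'E'
from h import *
# wrist ray from w4 pose (recorded)
y=np.radians(96.2);Q=R.from_matrix(np.array([[np.cos(y),np.sin(y),0],[np.sin(y),-np.cos(y),0],[0,0,-1]]).T)
T=(np.array([.54104,.20787,.1795]),Q)
P=plane("wrist",[(345,45)],.1025,T)[0];pv=np.array([.4865,.2442]);d=P[:2]-pv
print(P,np.linalg.norm(d),np.degrees(np.arctan2(d[1],d[0]))%360)
u=d/np.linalg.norm(d);g=pv+.08*u;print("post",g);go([*g,.14],150)
E
```

```text
[0.41311438 0.21020843 0.1025    ] 0.08087568409590189 204.85315201061866
post [0.41390896 0.21057648]
tcp [0.4624 0.1763 0.1714] yaw 150.1 shift [58.8  5.7 31.9] turn [-0.3 -0.5  0.1] j6 -0.85
```

Request:
carry_out --moves '[0, 0.03, 0.003, 0.008, 0, 0, 0, 0, 0.028, 0.003, 0.01, 0, 0, 0, 0, 0, 0, 0.01, 0, 0, 0, 0, 0, 0, 0, 0, 0, 0, 0, 0, 0, 0, 0, 0, 0]'

```text
clock: 14.05
tcp_pos: [0.4117, 0.2093, 0.1381]
orientation: [-0.009, 0.258, 0.966, -0.004]
wrist_force: [-0.3, -0.8, -0.1]
finger_gap: 0.0429
```

```bash
python3 - <<'E'
from h import *
go([.414,.2088,.084],150)
im,T=grab("wrist");g=proj("wrist",[[.414,.2088,.1025],[.4865,.2442,.073]],T);print(g)
cv2.imwrite("pics/w5.png",im)
m=(im.max(2)<50);x,y=g[0].astype(int);ys,xs=np.where(m[y-30:y+25,x-30:x+30]);print(xs.mean()+x-30,ys.mean()+y-30,len(xs))
E
```

```text
tcp [0.4117 0.2093 0.1381] yaw 150.1 shift [-3.1  1.4 54.1] turn [-0.7 -0.8  0.1] j6 -0.75
[[310.13361896 294.50780229]
 [242.99857583 363.62016314]]
nan nan 0<stdin>:5: RuntimeWarning: Mean of empty slice.
  ret = ret.dtype.type(ret / rcount)
```

View pics/w5.png

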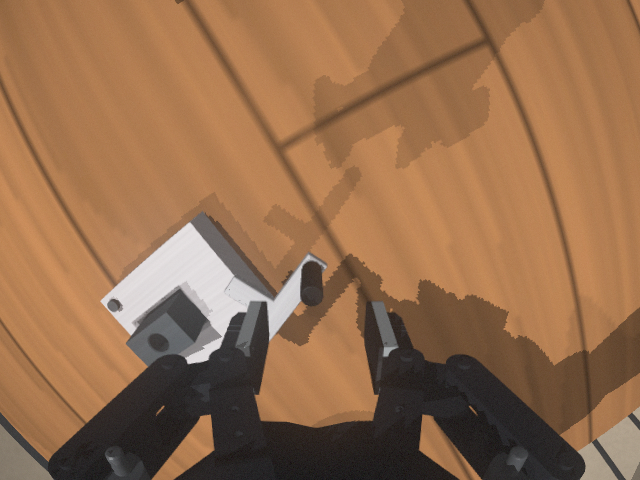

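The post top is at (312,295), within 2 px of the prediction. I descend around it.

Request:
carry_out --moves '[0, -0.003, 0.0015, 0.015, -0.7, -0.8, 0, 0, 0, 0, 0.018, 0, 0, 0, 0, 0, 0, 0.018, 0, 0, 0, -0.5, 0, 0, 0, 0, 0, 0, -0.5, 0, 0, 0, 0, 0, 0]' --squeeze 30

```text
clock: 14.72
tcp_pos: [0.4195, 0.2082, 0.0881]
orientation: [0.002, 0.26, 0.966, 0.002]
wrist_force: [-1.5, 0.7, -0.3]
finger_gap: 0.0213
```

```bash
python3 - <<'E'
from h import *
go([.414,.2088,.086],150);print(env.get_state()["finger_gap"],env.get_state()["wrist_force"])
E
```

```text
tcp [0.4195 0.2082 0.0881] yaw 149.8 shift [ 5.1 -2.3  2.1] turn [ 0.3  0.2 -0.2] j6 -0.76
0.021280578675694776 [-1.51332088  0.70747778 -0.33429319]
```

Request:
carry_out --moves '[-0.5, -0.0085, -0.006, 0, 0, 0, 0, -0.5, -0.009, -0.005, 0, 0, 0, 0, -0.5, -0.0095, -0.003, 0, 0, 0, 0, -0.5, -0.0098, -0.0017, 0, 0, 0, 0, -0.5, -0.0099, -0.0005, 0, 0, 0, 0]'

```text
clock: 15.35
tcp_pos: [0.4544, 0.1681, 0.0898]
orientation: [0.003, 0.26, 0.966, 0.002]
wrist_force: [-0.7, 0.9, -1.2]
finger_gap: 0.0215
```

```bash
python3 - <<'E'
from h import *
p=tool()[0];d=p[:2]-[.4865,.2442];print(np.linalg.norm(d),np.degrees(np.arctan2(d[1],d[0]))%360)
go([.4865+.08*np.cos(np.radians(276.1)),.2442+.08*np.sin(np.radians(276.1)),.086],150);print(env.get_state()["finger_gap"],env.get_state()["wrist_force"])
E
```

```text
0.08262176383611557 247.16543782826074
tcp [0.4544 0.1681 0.0898] yaw 149.8 shift [-36.8  17.4   4.1] turn [ 0.3  0.3 -0.2] j6 -0.86
0.02151087139855277 [-0.74493819  0.87156425 -1.1937996 ]
```

Request:
carry_out --moves '[-0.5, -0.0095, 0.003, 0.003, 0, 0, 0, -0.5, -0.0095, 0.004, 0, 0, 0, 0, -0.5, -0.0095, 0.005, 0, 0, 0, 0, -0.5, -0.009, 0.0055, 0, 0, 0, 0, -0.5, -0.004, 0.003, 0, 0, 0, 0]'

```text
clock: 15.98
tcp_pos: [0.5015, 0.1645, 0.0861]
orientation: [-0.0, 0.26, 0.966, 0.001]
wrist_force: [-13.8, 1.8, 6.6]
finger_gap: 0.0215
```

```bash
python3 - <<'E'
from h import *
p=tool()[0];d=p[:2]-[.4865,.2442];print(np.linalg.norm(d),np.degrees(np.arctan2(d[1],d[0]))%360)
go([.4865+.08*np.cos(np.radians(276.1)),.2442+.08*np.sin(np.radians(276.1)),.086],150);print(env.get_state()["finger_gap"],env.get_state()["wrist_force"])
E
```

```text
0.08107081862725485 280.6630683276564
tcp [0.5015 0.1645 0.0861] yaw 149.8 shift [ 5.7 -3.2  0.1] turn [ 0.2 -0.  -0.2] j6 -0.88
0.021510713921758615 [-13.8273606    1.8260399    6.58461799]
```

The latch reached its stop with about 14 N against it. I back off, rise and head for the box.

Request:
carry_out --moves '[-0.4, 0.005, -0.003, 0, 0, 0, 0, -0.4, 0, 0, -0.02, 0, 0, 0, -0.4, 0, 0, -0.04, 0, 0, 0, -0.2, 0, 0, -0.05, 0, 0, 0, 0, 0, 0, 0, 0, 0, 0]'

```text
clock: 16.6
tcp_pos: [0.497, 0.1649, 0.1991]
orientation: [0.001, 0.26, 0.966, 0.002]
wrist_force: [0.2, -0.1, -0.3]
finger_gap: 0.0427
```

Request:
carry_out --moves '[0, -0.03, -0.052, 0, 0, 0, 0, 0, -0.03, -0.052, 0, 0, 0, 0, 0, -0.03, -0.052, 0, 0, 0, 0, 0, -0.03, -0.052, 0, 0, 0, 0, 0, -0.03, -0.052, 0, 0, 0, 0]'

```text
clock: 17.23
tcp_pos: [0.4995, -0.1386, 0.1969]
orientation: [0.004, 0.254, 0.967, 0.002]
wrist_force: [0.1, 0.4, -0.2]
finger_gap: 0.0428
```

Request:
carry_out --moves '[0, 0, 0, 0, 0, 0, -10.6, 0, 0, 0, 0, 0, 0, -10.6, 0, 0, 0, 0, 0, 0, 0, 0, 0, 0, 0, 0, 0, 0, 0, 0, 0, 0, 0, 0, 0]'

```text
clock: 17.85
tcp_pos: [0.4989, -0.1439, 0.1938]
orientation: [0.004, 0.074, 0.997, 0.001]
wrist_force: [0.4, -0.3, 1.4]
finger_gap: 0.0426
```

```bash
python3 - <<'E'
from h import *
im,T=grab("top");cv2.imwrite("pics/top1.png",im)
# latch post check numerically: dark pixels near predicted shut post
g=proj("top",[[.495,.1646,.1025]])[0].round().astype(int);print(g)
sub=im[g[1]-9:g[1]+10,g[0]-9:g[0]+10].max(2);ys,xs=np.where(sub<60);print(len(xs),xs.mean()-9,ys.mean()-9)
go([.49,-.25,.19],172.5);print(np.array(env.get_state()["joint_pos"]).round(2))
# box: bar candidates
cv2.imwrite("pics/bx.png",cv2.resize(im[220:290,380:470],None,fx=4,fy=4,interpolation=2))
E
```

```text
[257 280]
23 -2.4782608695652177 -2.1304347826086953
tcp [ 0.4989 -0.1438  0.1938] yaw 171.6 shift [  -6.7 -106.3    3.5] turn [ 0.2  0.5 -0.9] j6 -1.86
[-0.44  0.22 -0.2   1.14  0.01 -1.86]
```

```bash
python3 - <<'E'
from h import *
im,T=grab("wrist","pics/w6.png");print(T[0],T[1].as_matrix().round(3).tolist())
O=np.array([.565,-.262]);y=np.radians(-7);Rm=np.array([[np.cos(y),-np.sin(y)],[np.sin(y),np.cos(y)]])
c=O+np.array([(-.056,.029),(-.056,-.029),(.045,0)])@Rm.T;print(c);print(proj("wrist",np.c_[c,[.106,.106,.04]],T).round())
E
```

```text
[ 0.49888887 -0.14384449  0.19378587] [[-0.989, 0.146, 0.009], [0.146, 0.989, 0.002], [-0.008, 0.003, -1.0]]
[[ 0.51295163 -0.22639148]
 [ 0.5058832  -0.28395916]
 [ 0.60966458 -0.26748412]]
[[272. 127.]
 [269.  31.]
 [157.  99.]]
```

View pics/w6.png

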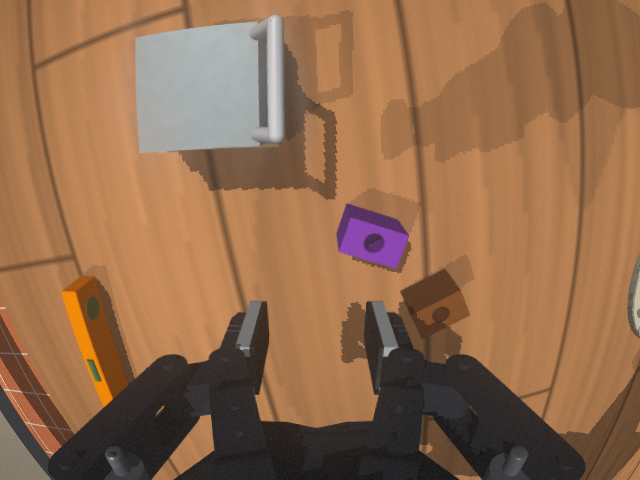

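The bar runs from (275,18) to (278,138). The hood's top corners are (136,38), (140,153) and (263,147).

```bash
python3 - <<'E'
from h import *
T=tool()
B=plane("wrist",[(275,22),(277.5,134)],.106,T);d=B[1]-B[0];print("bar",B.round(4).tolist(),np.linalg.norm(d),"yaw",np.degrees(np.arctan2(-d[0],d[1])),"mid",B.mean(0))
H=plane("wrist",[(136,38),(140,153),(264,147)],.082,T)[:,:2];print("hood",H.round(4).tolist(),np.linalg.norm(H[1]-H[0]),np.linalg.norm(H[2]-H[1]))
e=H[1]-H[2];g=H[1]-H[0];print(np.degrees([np.arctan2(e[1],e[0]),np.arctan2(-g[0],g[1])]),"hood centre",(H[0]+H[2])/2)
m=B.mean(0)[:2]
for y in (-7,-9,-11):
  y=np.radians(y);print("box c from bar",m+.056*np.array([np.cos(y),np.sin(y)]))
E
```

```text
bar [[0.5018, -0.2891, 0.106], [0.5106, -0.2218, 0.106]] 0.06786982246064488 yaw -7.4090565815374285 mid [ 0.50620962 -0.25549614  0.106     ]
hood [[0.601, -0.31], [0.6127, -0.2277], [0.5236, -0.2142]] 0.08319697332778067 0.09015606960749487
[-8.61702652 -8.0581719 ] hood centre [ 0.56228911 -0.26210636]
box c from bar [ 0.56179221 -0.26232082]
box c from bar [ 0.56152017 -0.26425647]
box c from bar [ 0.56118074 -0.26618144]
```

```bash
python3 - <<'E'
from h import *
go([.5062,-.2555,.15],172)
E
```

```text
tcp [ 0.4989 -0.1439  0.1939] yaw 171.6 shift [ -23.1 -109.5   43.8] turn [ 0.2  0.5 -0.4] j6 -1.86
```

Request:
carry_out --moves '[0, -0.006, -0.055, 0.008, 0, 0.4, -0.4, 0, -0.006, -0.055, 0.01, 0, 0, 0, 0, 0, 0, 0.01, 0, 0, 0, 0, 0, 0, 0, 0, 0, 0, 0, 0, 0, 0, 0, 0, 0]'

```text
clock: 18.58
tcp_pos: [0.4967, -0.2544, 0.1658]
orientation: [0.002, 0.068, 0.998, 0.001]
wrist_force: [-0.6, 0.3, 0.2]
finger_gap: 0.0425
```

```bash
python3 - <<'E'
from h import *
go([.5062,-.2555,.105],172)
E
```

```text
tcp [ 0.4967 -0.2544  0.1658] yaw 172.2 shift [-9.4  0.  60.8] turn [0.2 0.2 0.2] j6 -2.05
```

Request:
carry_out --moves '[0, -0.0095, 0, 0, 0, 0, 0, 0, 0, 0, 0.02, 0, 0, 0, 0, 0, 0, 0.018, 0, 0, 0, 0, 0, 0, 0.014, 0, 0, 0, 0, 0, 0, 0, 0, 0, 0]'

```text
clock: 19.2
tcp_pos: [0.5111, -0.2527, 0.1154]
orientation: [0.005, 0.065, 0.998, 0.0]
wrist_force: [-0.3, -0.9, 0.2]
finger_gap: 0.0426
```

```bash
python3 - <<'E'
from h import *
go([.5062,-.2555,.105],172)
E
```

```text
tcp [ 0.5111 -0.2527  0.1154] yaw 172.5 shift [ 4.6 -3.4 10.4] turn [0.  0.5 0.5] j6 -2.04
```

Request:
carry_out --moves '[0, 0.0045, -0.0035, 0.005, 0, 0.4, 0, 0, 0, 0, 0.004, 0, 0, 0, -1, 0, 0, 0, 0, 0, 0, -1, 0, 0, 0, 0, 0, 0, -1, 0, 0, 0, 0, 0, 0]' --squeeze 30

```text
clock: 19.82
tcp_pos: [0.5069, -0.2563, 0.1077]
orientation: [0.002, 0.065, 0.998, -0.0]
wrist_force: [-0.1, 0.6, -1.0]
finger_gap: 0.0088
```

Request:
carry_out --moves '[-1, 0, 0, 0, 0, 0, 0, -1, 0, 0, 0, 0, 0, 0, -1, 0, 0, 0, 0, 0, 0, -1, 0, 0, 0, 0, 0, 0, -1, 0, 0, 0, 0, 0, 0]'

```text
clock: 20.45
tcp_pos: [0.5069, -0.2564, 0.1077]
orientation: [0.002, 0.065, 0.998, -0.0]
wrist_force: [0.2, -0.1, -1.2]
finger_gap: 0.0088
```

```bash
python3 - <<'E'
from h import *
go([.5062,-.2555,.105],172)
E
```

```text
tcp [ 0.5069 -0.2564  0.1077] yaw 172.5 shift [0.9 0.8 2.7] turn [-0.   0.2  0.5] j6 -2.05
```

Request:
carry_out --moves '[-1, -0.0102, 0, -0.0134, 0, 0, 0, -1, -0.0119, 0, -0.0118, 0, 0, 0, -1, -0.0134, 0, -0.0101, 0, 0, 0, -1, -0.0147, 0, -0.0081, 0, 0, 0, -1, 0, 0, 0, 0, 0, 0]'

```text
clock: 21.08
tcp_pos: [0.5524, -0.2628, 0.1509]
orientation: [-0.004, 0.066, 0.998, -0.001]
wrist_force: [1.7, -0.6, -4.2]
finger_gap: 0.0084
```

```bash
cat >> h.py <<'E'
def arc(target):
    "bar angle about hinge, and shift to bar angle target (deg)"
    hx=np.array([.6068,-.2705,.0417]);y=np.radians(-8);u=np.array([np.cos(y),np.sin(y),0]);p=tool()[0]-hx
    a=np.degrees(np.arctan2(p[2],p@u));print("alpha",a,"r",np.hypot(p[2],p@u),"lat",p@[-u[1],u[0],0],"F",np.round(env.get_state()["wrist_force"],1),"gap",env.get_state()["finger_gap"])
    t=np.radians(target);go(hx+.1206*(np.cos(t)*u+np.sin(t)*np.array([0,0,1])),172)
E
python3 -c "
from h import *
arc(114.8)"
```

```text
alpha 116.72562001183316 r 0.1222590569244209 lat 8.361711333667796e-05 F [ 1.7 -0.6 -4.2] gap 0.008363272759173094
tcp [ 0.5524 -0.2628  0.1509] yaw 172.4 shift [-4.4 -0.1 -0.3] turn [-0.1 -0.4  0.4] j6 -2.01
```

Request:
carry_out --moves '[-1, -0.0165, 0, -0.0055, 0, 0, 0, -1, -0.0165, 0, -0.0037, 0, 0, 0, -1, -0.0168, 0, -0.0014, 0, 0, 0, -1, -0.0168, 0, 0.0009, 0, 0, 0, -1, -0.0165, 0, 0.003, 0, 0, 0]'

```text
clock: 21.7
tcp_pos: [0.6305, -0.2738, 0.1592]
orientation: [-0.007, 0.067, 0.998, -0.001]
wrist_force: [-1.4, 0.3, 3.8]
finger_gap: 0.0086
```

```bash
python3 -c "
from h import *
arc(56)"
```

```text
alpha 78.50955433946638 r 0.11985949378369279 lat 4.535209272939168e-05 F [-1.4  0.3  3.8] gap 0.00856172487719219
tcp [ 0.6305 -0.2738  0.1592] yaw 172.3 shift [-43.8  -0.2  16.8] turn [-0.2 -0.8  0.3] j6 -1.96
```

Request:
carry_out --moves '[-1, -0.0162, 0, 0.0037, 0, 0, 0, -1, -0.0156, 0, 0.0058, 0, 0, 0, -1, -0.014, 0, 0.0075, 0, 0, 0, -1, 0, 0, 0, 0, 0, 0, -1, 0, 0, 0, 0, 0, 0]'

```text
clock: 22.32
tcp_pos: [0.6756, -0.2801, 0.1406]
orientation: [-0.008, 0.067, 0.998, -0.002]
wrist_force: [0.7, -0.4, 2.0]
finger_gap: 0.0084
```

```bash
python3 -c "
from h import *
arc(52)"
```

```text
alpha 54.92360444353479 r 0.12086789973406933 lat 1.7594521284632764e-05 F [ 0.7 -0.4  2. ] gap 0.008357675714634773
tcp [ 0.6756 -0.2801  0.1406] yaw 172.3 shift [-4.8 -0.   3.8] turn [-0.2 -0.9  0.3] j6 -1.94
```

The flap is at about 1.6 rad. I release it and retreat to look at the pin.

Request:
carry_out --moves '[-0.3, 0, 0, 0, 0, 0, 0, -0.1, 0, 0, -0.03, 0, 0, 0, -0.1, 0, 0, -0.04, 0, 0, 0, 0, 0.04, 0.03, 0, 0, 0, 0, 0, 0.05, 0.03, 0, 0, 0, 0]'

```text
clock: 22.95
tcp_pos: [0.5944, -0.2107, 0.2121]
orientation: [-0.008, 0.069, 0.998, -0.002]
wrist_force: [0.4, 0.1, -0.3]
finger_gap: 0.0427
```

Request:
carry_out --moves '[0, 0.03, 0.04, 0.01, 0, 0, 0, 0, 0, 0, 0.01, 0, -0.8, 0, 0, 0, 0, 0, 0, 0, 0, 0, 0, 0, 0, 0, 0, 0, 0, 0, 0, 0, 0, 0, 0]'

```text
clock: 23.58
tcp_pos: [0.5639, -0.1638, 0.1946]
orientation: [-0.002, 0.069, 0.998, -0.003]
wrist_force: [-0.2, -0.1, -0.4]
finger_gap: 0.0427
```

```bash
python3 - <<'E'
from h import *
im,T=grab("wrist","pics/w7.png");print(T[0],proj("wrist",[[.5617,-.2633,.072]],T))
go([.5617,-.2633,.15],172)
E
```

```text
[ 0.56392804 -0.16381701  0.19461462] [[297.71344341  98.88153139]]
tcp [ 0.564  -0.1639  0.1946] yaw 172.1 shift [-11.5 -98.6  45.1] turn [-0.3 -0.2  0.1] j6 -1.85
```

View pics/w7.png

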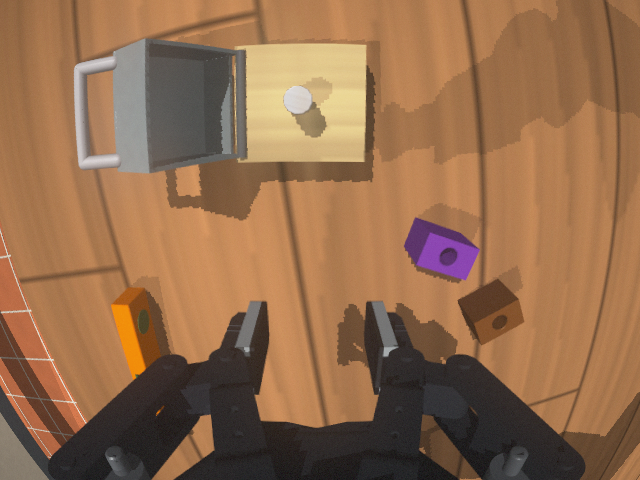

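The flap is folded right back. The pin head is at (297.5,99) and was predicted at (297.7,98.9), so I go over the pin.

Request:
carry_out --moves '[0, -0.005, -0.05, 0, 0, 0, 0, 0, -0.005, -0.048, 0.01, 0, 0, 0, 0, 0, 0, 0.02, 0, 0, 0, 0, 0, 0, 0.01, 0, 0, 0, 0, 0, 0, 0, 0, 0, 0]'

```text
clock: 24.25
tcp_pos: [0.5624, -0.2676, 0.1544]
orientation: [-0.001, 0.069, 0.998, -0.003]
wrist_force: [0.0, 0.9, -0.1]
finger_gap: 0.0426
```

```bash
python3 - <<'E'
from h import *
go([.5617,-.2633,.1],172)
E
```

```text
tcp [ 0.5624 -0.2676  0.1544] yaw 172.1 shift [ 1.3  4.6 54.3] turn [-0.4 -0.1  0.1] j6 -2.0
```

Request:
carry_out --moves '[0, 0.0013, 0.0045, 0, -0.4, 0, 0, 0, 0, 0, 0.025, 0, 0, 0, 0, 0, 0, 0.025, 0, 0, 0, 0, 0, 0, 0, 0, 0, 0, 0, 0, 0, 0, 0, 0, 0]'

```text
clock: 24.88
tcp_pos: [0.5648, -0.2608, 0.1087]
orientation: [0.003, 0.067, 0.998, -0.001]
wrist_force: [0.1, 0.0, -0.1]
finger_gap: 0.0425
```

```bash
python3 - <<'E'
from h import *
go([.5617,-.2633,.056],172)
E
```

```text
tcp [ 0.5648 -0.2608  0.1087] yaw 172.4 shift [ 3.  -2.8 52.7] turn [-0.1  0.3  0.4] j6 -2.0
```

Request:
carry_out --moves '[0, 0.003, -0.003, 0, 0, 0.3, 0.3, 0, 0, 0, 0.02, 0, 0, 0, 0, 0, 0, 0.018, 0, 0, 0, 0, 0, 0, 0.008, 0, 0, 0, 0, 0, 0, 0, 0, 0, 0]'

```text
clock: 25.5
tcp_pos: [0.5642, -0.2659, 0.0678]
orientation: [0.004, 0.07, 0.998, -0.003]
wrist_force: [-0.6, -0.0, -0.0]
finger_gap: 0.0423
```

```bash
python3 - <<'E'
from h import *
go([.5617,-.2633,.056],172)
E
```

```text
tcp [ 0.5642 -0.2659  0.0678] yaw 172.0 shift [ 2.9  2.3 11.8] turn [-0.3  0.4  0. ] j6 -2.0
```

Request:
carry_out --moves '[0, 0.003, 0.0023, 0.005, -0.3, 0.4, 0, 0, 0, 0, 0.004, 0, 0, 0, 0, 0, 0, 0, 0, 0, 0, 0, 0, 0, 0, 0, 0, 0, 0, 0, 0, 0, 0, 0, 0]'

```text
clock: 26.12
tcp_pos: [0.5625, -0.2638, 0.0603]
orientation: [0.001, 0.07, 0.998, -0.0]
wrist_force: [-0.3, -0.4, 0.2]
finger_gap: 0.0431
```

```bash
python3 - <<'E'
from h import *
go([.5617,-.2633,.056],172);print(env.get_state()["wrist_force"])
E
```

```text
tcp [ 0.5625 -0.2638  0.0603] yaw 172.0 shift [0.8 0.3 4.3] turn [-0.   0.2  0. ] j6 -2.0
[-0.26204057 -0.36070184  0.23825533]
```

Request:
carry_out --moves '[0, 0.0008, 0.0003, 0.003, 0, 0.2, 0, 0, 0, 0, 0, 0, 0, 0, -1, 0, 0, 0, 0, 0, 0, -1, 0, 0, 0, 0, 0, 0, -1, 0, 0, 0, 0, 0, 0]' --squeeze 50

```text
clock: 26.75
tcp_pos: [0.5618, -0.2634, 0.0574]
orientation: [-0.0, 0.07, 0.998, -0.0]
wrist_force: [-0.1, 0.2, 0.1]
finger_gap: 0.0183
```

Request:
carry_out --moves '[-1, 0, 0, 0, 0, 0, 0, -1, 0, 0, 0, 0, 0, 0, -1, 0, 0, 0, 0, 0, 0, -1, 0, 0, 0, 0, 0, 0, -1, 0, 0, 0, 0, 0, 0]'

```text
clock: 27.38
tcp_pos: [0.5619, -0.2634, 0.0574]
orientation: [-0.0, 0.07, 0.998, -0.0]
wrist_force: [0.1, -0.1, 0.1]
finger_gap: 0.0183
```

```bash
python3 - <<'E'
from h import *
go([.5617,-.2633,.15],172);s=env.get_state();print(s["wrist_force"],s["finger_gap"])
E
```

```text
tcp [ 0.5619 -0.2634  0.0574] yaw 172.0 shift [  0.2  -0.  -92.6] turn [-0.1 -0.   0. ] j6 -2.0
[ 0.05575023 -0.08558162  0.07619792] 0.0182620238394687
```

Request:
carry_out --moves '[-1, 0, 0, -0.008, 0, 0, 0, -1, 0, 0, -0.008, 0, 0, 0, -1, 0, 0, -0.008, 0, 0, 0, -1, 0, 0, -0.008, 0, 0, 0, -1, 0, 0, -0.008, 0, 0, 0]'

```text
clock: 28.0
tcp_pos: [0.5614, -0.2631, 0.0996]
orientation: [-0.001, 0.07, 0.998, -0.0]
wrist_force: [-0.9, -0.0, -1.0]
finger_gap: 0.0183
```

```bash
python3 - <<'E'
from h import *
go([.5617,-.2633,.19],172);s=env.get_state();print(s["wrist_force"],s["finger_gap"])
E
```

```text
tcp [ 0.5614 -0.2631  0.0996] yaw 172.0 shift [ -0.2  -0.2 -90.4] turn [-0.  -0.1  0. ] j6 -2.0
[-0.85750064 -0.02408853 -0.99737735] 0.018297613233956067
```

Request:
carry_out --moves '[-1, 0, 0, -0.03, 0, 0, 0, -1, 0, 0, -0.04, 0, 0, 0, -1, 0.004, 0.05, -0.02, 0, 0, 0, -1, 0.003, 0.059, 0, 0, 0, 0, -1, 0.003, 0.059, 0, 0, 0, 0]'

```text
clock: 28.62
tcp_pos: [0.5766, -0.0963, 0.1953]
orientation: [0.002, 0.074, 0.997, -0.001]
wrist_force: [1.1, -0.3, -2.2]
finger_gap: 0.0187
```

```bash
python3 - <<'E'
from h import *
im=cv2.imread("pics/w4.png").astype(int).max(2)
a=im[222:258,303:331];th=(a.min()+np.median(a))/2;ys,xs=np.where(a<th);b=(xs.mean()+303,ys.mean()+222);print(b,len(xs),np.ptp(xs),np.ptp(ys),th)
y=np.radians(96.2);Q=R.from_matrix(np.array([[np.cos(y),np.sin(y),0],[np.sin(y),-np.cos(y),0],[0,0,-1]]).T)
T=(np.array([.54104,.20787,.1795]),Q);print(plane("wrist",b,.058,T))
go([.5412,.2078,.19],172)
E
```

```text
(np.float64(316.3108504398827), np.float64(240.02052785923755)) 341 22 19 89.5
[[0.54242522 0.20867905 0.058     ]]
tcp [ 0.5766 -0.0963  0.1953] yaw 171.5 shift [ 79.9 295.5   4.7] turn [-0.1  0.2 -0.5] j6 -1.72
```

Request:
carry_out --moves '[-1, 0.016, 0.058, 0, 0, 0, -0.5, -1, 0.016, 0.058, 0, 0, 0, 0, -1, 0.016, 0.058, 0, 0, 0, 0, -1, 0.016, 0.058, 0, 0, 0, 0, -1, 0.01, 0.03, 0, 0, 0, 0]'

```text
clock: 29.25
tcp_pos: [0.5393, 0.1836, 0.198]
orientation: [0.004, 0.069, 0.998, -0.0]
wrist_force: [0.4, -0.4, -1.5]
finger_gap: 0.0184
```

Request:
carry_out --moves '[-1, 0, 0, 0, 0, 0, 0, -1, 0, 0, 0, 0, 0, 0, -1, 0, 0, 0, 0, 0, 0, -1, 0, 0, 0, 0, 0, 0, -1, 0, 0, 0, 0, 0, 0]'

```text
clock: 29.88
tcp_pos: [0.5394, 0.1826, 0.1988]
orientation: [0.005, 0.069, 0.998, -0.001]
wrist_force: [0.0, 0.4, -1.5]
finger_gap: 0.0182
```

```bash
python3 - <<'E'
from h import *
go([.542,.2083,.1345],172)
im,T=grab("wrist","pics/w8.png")
g=proj("wrist",[[.542,.2083,.058]],T)[0];print(g)
# dark bore on block top near predicted
x,y=g.round().astype(int);a=im[y-16:y+17,x-16:x+17].max(2)
for r in a[::3,::2]: print(*r)
E
```

```text
tcp [0.5394 0.1826 0.1988] yaw 172.1 shift [ 1.5 25.8 64.3] turn [-0.   0.5  0.1] j6 -1.25
[318.25724873 261.32855923]
74 76 80 83 89 100 104 109 109 108 107 107 106 105 103 101 101
103 103 107 103 107 108 106 107 110 108 108 109 106 107 107 102 104
105 101 103 100 106 106 106 98 99 103 107 109 103 106 105 105 105
102 103 104 105 100 80 78 82 79 79 76 80 102 108 108 107 107
100 101 101 95 72 71 75 77 77 79 75 79 81 96 105 109 107
108 104 103 80 66 72 74 74 76 82 82 82 81 86 106 104 106
104 106 103 80 66 71 71 79 78 86 82 81 79 88 111 104 103
104 102 102 96 75 69 77 77 80 84 82 80 84 98 107 105 103
100 100 101 104 96 87 76 82 80 83 75 97 103 103 105 109 104
103 103 106 101 109 122 121 118 115 109 105 103 106 103 103 105 106
100 101 106 128 126 125 125 120 123 118 110 102 105 105 106 103 109
```

```bash
python3 - <<'E'
from h import *
im=cv2.imread("pics/w8.png").max(2);T=tool()
k=np.zeros_like(im);k[252:276,303:334]=(im[252:276,303:334]<92)*255
c=max(cv2.findContours(k,0,1)[0],key=cv2.contourArea);print(cv2.fitEllipse(c));M=cv2.moments(c);b=(M["m10"]/M["m00"],M["m01"]/M["m00"]);P=plane("wrist",b,.058,T)[0];print(b,P)
go([.5+P[0]-.5,P[1],.1345],172)
print("tip px",proj("wrist",T[0]+T[1].apply([[0,0,.0514],[-.006,0,.0514],[.006,0,.0514]]),T).round(1))
cv2.imwrite("pics/w8c.png",cv2.resize(cv2.imread("pics/w8.png")[200:420,220:420],None,fx=2.7,fy=2.7,interpolation=2))
E
```

```text
((317.6875915527344, 261.08837890625), (18.18253517150879, 20.67462158203125), 87.90824127197266)
(317.67974971558584, 261.080204778157) [0.5424512  0.20802186 0.058     ]
tcp [0.5394 0.1827 0.1988] yaw 172.1 shift [ 1.1 25.6 64.3] turn [-0.   0.5  0.1] j6 -1.25
tip px [[315.4 279.1]
 [304.3 279.1]
 [326.4 279. ]]
```

Request:
carry_out --moves '[-1, 0.001, 0.0255, 0, 0, 0.5, 0, -1, 0, 0, 0.02, 0, 0, 0, -1, 0, 0, 0.02, 0, 0, 0, -1, 0, 0, 0, 0, 0, 0, -1, 0, 0, 0, 0, 0, 0]'

```text
clock: 30.55
tcp_pos: [0.5434, 0.2071, 0.159]
orientation: [0.001, 0.07, 0.998, -0.0]
wrist_force: [-0.0, 0.6, -1.4]
finger_gap: 0.0183
```

```bash
python3 - <<'E'
from h import *
go([.5424,.2080,.1344],172)
E
```

```text
tcp [0.5434 0.2071 0.159 ] yaw 171.9 shift [ 1.2  0.8 24.6] turn [-0.   0.1 -0.1] j6 -1.2
```

Request:
carry_out --moves '[-1, 0.0012, 0.0008, 0.012, 0, 0.1, 0, -1, 0, 0, 0.01, 0, 0, 0, -1, 0, 0, 0, 0, 0, 0, -1, 0, 0, 0, 0, 0, 0, -1, 0, 0, 0, 0, 0, 0]'

```text
clock: 31.18
tcp_pos: [0.5432, 0.208, 0.1371]
orientation: [0.001, 0.071, 0.998, 0.0]
wrist_force: [0.6, 0.1, -1.9]
finger_gap: 0.0184
```

```bash
python3 - <<'E'
from h import *
go([.5424,.2080,.1344],172)
E
```

```text
tcp [0.5432 0.208  0.1371] yaw 171.9 shift [ 0.8 -0.1  2.7] turn [ 0.   0.1 -0.1] j6 -1.2
```

Request:
carry_out --moves '[-1, 0.0008, 0, 0.0026, 0, 0.1, 0, -1, 0, 0, 0, 0, 0, 0, -1, 0, 0, 0, 0, 0, 0, -1, 0, 0, 0, 0, 0, 0, -1, 0, 0, 0, 0, 0, 0]'

```text
clock: 31.8
tcp_pos: [0.5427, 0.2083, 0.1349]
orientation: [0.001, 0.071, 0.998, 0.0]
wrist_force: [-0.4, 0.1, -0.8]
finger_gap: 0.0184
```

```bash
python3 - <<'E'
from h import *
go([.5424,.2080,.1344],172)
im,T=grab("wrist");a=cv2.resize(im[200:420,220:420],None,fx=2,fy=2,interpolation=2)
print("bore px",proj("wrist",[[.5424,.208,.058]],T),"tip",proj("wrist",T[0]+T[1].apply([[0,0,.0514]]),T))
t,_=grab("top");s,_=grab("scene");c=proj("scene",[[.54,.21,.06]])[0].astype(int);print(c,proj("scene",[[.5424,.208,.058],[.5424,.208,.083]]))
b=cv2.resize(s[c[1]-75:c[1]+35,c[0]-50:c[0]+50],None,fx=4,fy=4,interpolation=2)
cv2.imwrite("pics/last.png",np.hstack([cv2.resize(a,(400,440)),b]))
E
```

```text
tcp [0.5427 0.2083 0.1349] yaw 171.9 shift [ 0.3 -0.3  0.5] turn [ 0.1  0.1 -0.1] j6 -1.2
bore px [[316.00297751 260.81587901]] tip [[315.36005332 279.06814268]]
[348 205] [[348.29651726 207.12562713]
 [348.75422784 199.62982578]]
```

View pics/last.png

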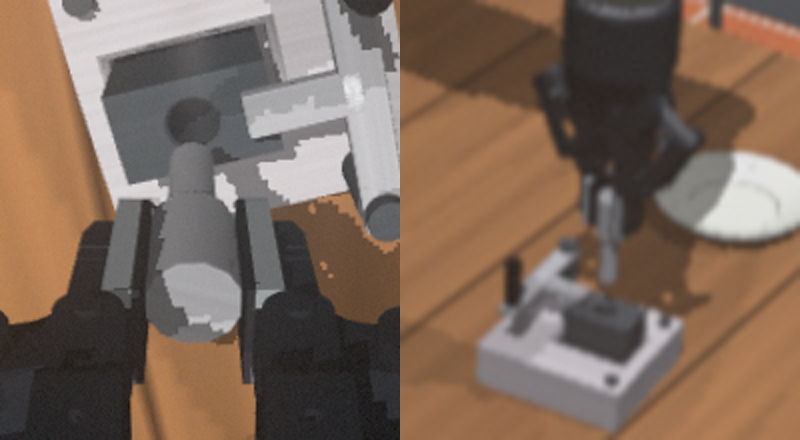

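The last picture shows the latch tongue over the block's -x end. The bore is at crop (193,121), about (316.5,260.5) in the full view, against (316,260.8) predicted. The pin's shaft is upright in the same column, clear above it.

```bash
python3 - <<'E'
from h import *
s=env.get_state();print(s["clock"],np.abs(s["qvel"]).max(),s["wrist_force"],s["finger_gap"]);print(env.hand_in())
E
```

```text
31.95 0.001134298049421316 [ 0.19902156  0.69185226 -1.03871034] 0.01845414772778607
the job is handed in; nothing more can be done
None
```

The job is done and handed in at 31.95 s. The block is home in the pocket with the latch shut over it, the flap is folded back, and the pin is held upright over the hole.

- **Block:** The height the gripper reached puts its underside 10.3 mm above the bench, against 10 mm for fully home. Its hole showed within about 2 px of where a seated one should be.
- **Latch:** I pushed it until it met its stop with about 14 N. The last picture shows its tongue over the -x end of the block.
- **Flap:** I let it go at about 1.6 rad and the next picture shows it folded back on the far side of its hinge.
- **Pin:** By the arm's reading the tip is about 25.5 mm above the hole and within about 0.5 mm of my measured hole centre. The camera calibration is only good to about 2 mm, so the true sideways error could be that large. The arm was still at hand-in, and the wrist force was only the pin's weight (about 1 N).

One early check disagreed. After the first grip on the block the tool had drifted about 5 mm high, so I let go, lowered it and gripped again. The spirit level, hex keys, saucer and the brown and purple blocks were not touched.

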